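# Hook the coaster ledge into the slotted stand and press it home

## Robot

A 6-joint arm with a two-finger parallel gripper is mounted at the origin on the work surface. World frame = base frame: x ahead of the robot, y to its left, z up, the work surface at z = 0. Lengths are in m, angles in rad, forces in N, time in s.
With the tool pointing down it reaches from about 0.15 to 0.775 m from the base axis. Payload 6.1 kg.
Tool frame: the origin (TCP) lies midway between the tips of the shut fingers; the grasp point (between the pads) lies 19 mm behind it; x points along the fingers, z is the direction in which the jaws open and shut, and the axes are right-handed (so a half turn about x gives the same grasp; the last joint's range is limited). The gripper opens to 85 mm and grips with 20 to 120 N. Pads are 22 mm wide; open, the fingers measure 114 mm over their backs; the gripper's body (76 mm by 85 mm) begins 54 mm behind the grasp point. The pads swing forward as they close: fully open they stand 13 mm farther back than shut.
Start: joints at [1.299, 0.126, -0.04, 1.405, 0, 1.571], TCP at [0.141, 0.506, 0.199] pointing down, gripper open.
Joint ranges: [-2.72, 2.72], [-0.95, 1.95], [-1.27, 1.35], [-1.78, 2.02], [-1.46, 1.47], [-3.14, 3.14]. Speed limits (rad/s): [2.39, 2.39, 3.01, 3.14, 3.14, 3.14].

## Interface

Orientations are given as a rotation vector (axis times angle).
In Python, from rig import ctrl gives the robot as it stands.
- The arm moves only by the tool arm_command, never from a script. Its argument "moves" is a list of rows, each an object of numbers: "tx", "ty", "tz": the shift along the tool's x, y, z in cm; "wx", "wy", "wz": the turn, a rotation vector about the tool's x, y, z in degrees; "grip": the gripper command: -1 is fully open, 1 is shut, values between are in proportion. A call has 1 to 12 rows; each row is the pose to reach, as a shift and turn from the pose measured when the call began, along the tool's axes at that moment; what a row does not reach only later rows make up. A row lasts 1/10 s, in which the tool goes at most 50 mm and 8.59 degrees, less where a joint would pass 70% of its speed; a pose out of reach is approached as far as the arm can. A call with a gripper value outside its range is refused whole. The fingers move at their own pace and stop on an object; "newtons" is the grip in N (left out, the last holds). Time passes only in rows, so rows that repeat a pose let the fingers close. It gives the time, the measured TCP pose, the force and the opening at its end, in the units of the state.
- ctrl.sense(): the state, without advancing time (a new reading comes with each control period).
- ctrl.snapshot(name): name is "scene" or "top" or "wrist"; returns (picture, depth): 400x640x3 uint8, blue, green, red; 400x640 float32, m along the optical axis (not along the pixel's ray), 0 where there is no reading.
- ctrl.get_calibration(name): a dict with "mtx" (3x3 intrinsics, pixels), "rvec" (rotation vector, rad) and "tvec" (3), from world to camera coordinates, as OpenCV has them. Camera axes: x right, y down, z forward; pixel columns grow to the right and rows downward; lengths in m; the calibration is good to about 2 mm. The wrist camera is an equidistant fisheye: a pixel r from the principal point sees the ray r / f radians off the axis. A picture is of the moment at which its call begins: read the wrist's pose just before it. get_calibration takes no time and is no camera call; for the wrist camera it gives the pose at the moment of the call.
- ctrl.close_job(): hands the job in, once; it reports no verdict.
The state is a dict: "t": time; "joint_positions": joint angles; "qvel": joint speeds; "joint_efforts": joint torques, N m; "tcp_pos": TCP position; "tcp_rot": TCP orientation; "force": force on the tool from outside, world axes, zero at the start; "ft_torque": the same for the moment, N m; "opening": opening from 0.0 (shut) to 1.0 (fully open).
Only numpy, scipy, OpenCV 4.12 (cv2) and the standard library are available. Lean on these libraries where they do the work, as an engineer would, in place of code of your own. Each camera call takes 0.05 s, during which the arm holds its last target. There are 200 camera calls.

## Task

Hang the small coaster ledge on the slotted steel stand: hook its two hooks into the two slots of the stand, then press it down gently until it snaps past the catch and is fully home, holding the orange bar down. Let go of it, do not force the stand, and leave the bell, the coaster holder, the tape dispenser and the glass ball on its foot where they are.

Things in the scene. Friction and masses are not known exactly. Their poses are not given: they have to be found in the camera images.
- ledge: Loose coaster ledge, 0.13-0.2 kg, standing on its wooden tray (85 x 70 x 5 mm). Origin: underside, in the rear plane of its white back strap (24 wide, 5 thick, 85 high). +x to the rear, where 2 hooks jut out; z up. Upright grip rib on the centre line from x -65 to -5 mm, 12 mm thick, top at z 95 mm.
- ledge_grip (a point): Middle of the top edge of the ledge's white grip rib: 35 mm before the strap's rear face, 95 mm above the tray's underside. The rib is 60 mm long (ledge x) and 12 mm thick (ledge y), clear on both sides down to the tray.
- ledge_back (a point): On the ledge strap's rear face, centre line, 48 mm above the underside. Hooks, 8 mm wide, 46 mm apart: each has a neck (z 20-30 mm above the underside for the lower one, 66-76 for the upper) and a tooth behind it, hanging to z 6 mm (52 mm), ending in a round knob; each juts 13 mm behind the strap. The gap between strap and tooth is 6 mm.
- stand: Fixed slotted stand. Origin: on the sideboard, under the strip's face; the face is the plane x = 0 and looks to -x, z up. Marble base 120 mm wide, 14 mm high, x -45 to 90. Steel strip 4 mm thick, 48 wide, top near z 162 mm, in a channel post (top at z 150). The strip is height-adjustable: all heights given for it may be up to 15 mm too high or too low, and only feeling or looking tells.
- stand_slots (a point): On the strip's face, centre line, at the nominal height (75.5 mm over the sideboard) of the ledge's underside for hooking in. Two slots, 13 mm wide, 28 mm high, nominally z 79.5-107.5 and 125.5-153.5 mm. Hooks go straight in along +x within 2 mm of the right height, 2.5 mm of the centre; the strap then lies on the face.
- flag (a joint): Orange bar, 100 mm wide, crosswise 17 mm before the strip's face under the hung ledge, moves with the strip. 0 = up, 0.006 m = fully down (2 N spring). Its top stands 6 mm over the home height of the ledge's underside, so come from above. Hooked in, the ledge goes 13.5-17.5 mm down to home (nominally z 60): a sprung roller catch resists with 4-10 N, then snaps; then a hard stop. Keep under 35 N.
- bell: Chrome desk bell with a press button, 84 mm across, 56 mm high. Origin: centre of its underside. Bystander, not to be shifted.
- coasters: Square wooden and cork coasters standing in a slotted wooden holder, 105 x 70 mm, 98 mm high. Origin: centre of its underside. Bystander, not to be shifted.
- tape: Orange plastic tape dispenser, 130 x 52 mm, 78 mm high. Origin: centre of its underside. Bystander, not to be shifted.
- orb_stand: Small steel foot, 64 mm across, 42 mm high, bearing the glass ball. Origin: centre of its underside. Bystander, not to be shifted.
- orb_center (a point): Centre of the clear glass ball, 54 mm across, resting loose in the cup of the steel foot. Bystander, not to be shifted.
Mind the look-alikes: they are no part of the job. What is shaped like the stand but yellow is not meant.

How it is judged:
By the outcome, as a careful person would: the job done as asked, in the order asked, and still so for the second after the job is handed in, with the robot touching nothing.
It also fails if it takes over 69 s, if anything falls off the work surface, if the arm or the gripper's body presses on something with over 40 N, if the wrist force passes 120 N, or if a joint passes its speed limit or range.

## Working session

There is one attempt and no reset: what is moved stays moved. The work goes in short steps, Python scripts to look and compute and a tool call to move; the robot and the scene stay as the last step left them, time stands still between calls to the robot, and variables do not carry over. Pictures are saved under pics/ and viewed, about 8 in all and at most 12, crops included, and the job is handed in when it is done.

Besides the shell and the picture viewer there is one more tool, called after "Request:" by a JSON object that holds its "method" and its "body", one argument or row to a line. arm_command: Moves the arm, as the interface text tells. Its arguments: {"type":"object","properties":{"moves":{"type":"array","items":{"type":"object","properties":{"tx":{"type":"number"},"ty":{"type":"number"},"tz":{"type":"number"},"wx":{"type":"number"},"wy":{"type":"number"},"wz":{"type":"number"},"grip":{"type":"number"}}}},"newtons":{"type":"number"}},"required":["moves"]}

```bash
mkdir -p pics; ls
cat > h.py <<'E'
import numpy as np, cv2
from rig import ctrl
def snap(n):
    c=ctrl.get_calibration(n); im,d=ctrl.snapshot(n); 
    np.savez('last_%s.npz'%n,im=im,d=d,mtx=c['mtx'],rvec=c['rvec'],tvec=c['tvec']); return im,d,c
def load(n):
    z=np.load('last_%s.npz'%n); return z['im'],z['d'],z
def ray(c,u,v,fish=False):
    K=np.array(c['mtx']);R=cv2.Rodrigues(np.array(c['rvec'],float))[0];t=np.array(c['tvec'],float).ravel()
    x=(np.asarray(u,float)-K[0,2])/K[0,0];y=(np.asarray(v,float)-K[1,2])/K[1,1]
    if fish:
        r=np.hypot(x,y)+1e-12;s=np.sin(r)/r;d=np.stack([x*s,y*s,np.cos(r)],-1)
    else: d=np.stack([x,y,np.ones_like(x)],-1)
    return -R.T@t, d@R, d[...,2]
def onplane(c,u,v,z,fish=False):
    o,d,_=ray(c,u,v,fish); return o+d*((z-o[2])/d[...,2])[...,None]
def pts(c,u,v,dep,fish=False):
    o,d,dz=ray(c,u,v,fish); return o+d*(dep/dz)[...,None]
E
python3 - <<'E'
from h import *
for n in('scene','top'):
    im,d,c=snap(n); cv2.imwrite('pics/%s0.png'%n,im); print(n,c)
print(ctrl.sense())
E
```

```text
pics
scene {'mtx': array([[469.73265655,   0.        , 320.36524801],
       [  0.        , 469.73265655, 203.38440224],
       [  0.        ,   0.        ,   1.        ]]), 'rvec': array([ 1.7475637 ,  1.47901773, -0.80100959]), 'tvec': array([-0.16095823, -0.21271717,  1.6801495 ])}
top {'mtx': array([[389.09696005,   0.        , 317.62530809],
       [  0.        , 389.09696005, 204.88225297],
       [  0.        ,   0.        ,   1.        ]]), 'rvec': array([ 2.18179978, -2.19596577,  0.12336506]), 'tvec': array([0.08486311, 0.56323254, 0.96015972])}
{'t': 0.1, 'joint_positions': array([ 1.29897505e+00,  1.26324318e-01, -4.05170145e-02,  1.40540485e+00,
       -1.11196154e-05,  1.57081180e+00]), 'qvel': array([-0.00147164, -0.00019884,  0.00262618, -0.00012458, -0.0019176 ,
        0.00054273]), 'joint_efforts': array([-1.23206741e-03, -4.36907208e+01,  3.53602409e+01,  1.37468363e-02,
       -2.59822518e-04,  7.14602649e-06]), 'tcp_pos': array([0.14084566, 0.50531693, 0.19869937]), 'tcp_rot': array([-1.00755781,  1.32679424,  1.00608329]), 'force': array([-0.22635849,  0.95271129, -0.19732222]), 'ft_torque': array([-0.00037483,  0.03981864,  0.02671482]), 'opening': 0.9996706439847268}
```

View pics/scene0.png

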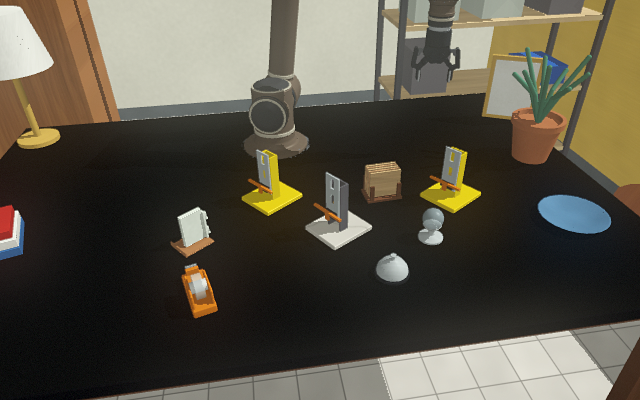

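View pics/top0.png

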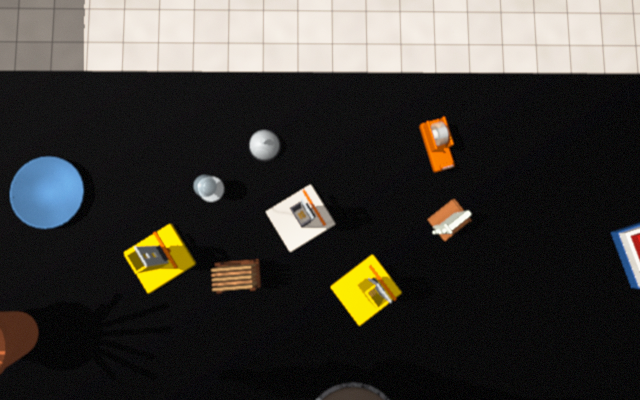

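Candidates for the stand: top view (300,217) white marble with a grey strip, and yellow ones at (158,257) and (366,290). I choose the white/grey one. There is only one ledge, at (449,220). Next is a close crop of both.

Run:
```python
from h import *
im,d,c=load('top'); s,sd,sc=load('scene')
f=lambda a,y0,y1,x0,x1:cv2.resize(a[y0:y1,x0:x1],(400,300),interpolation=cv2.INTER_CUBIC)
cv2.imwrite('pics/crop1.png',np.vstack([np.hstack([f(im,187,247,410,490),f(im,187,247,260,340)]),np.hstack([f(s,195,261,150,238),f(s,160,256,285,413)])]))
hsv=cv2.cvtColor(im,cv2.COLOR_BGR2HSV)
V,U=np.mgrid[0:400,0:640]
P=pts(c,U,V,d)
def rep(name,m,x0,x1,y0,y1):
    m=m.copy(); k=np.zeros_like(m);k[y0:y1,x0:x1]=1;m&=k
    m=m&(d>0)
    p=P[m]; 
    if len(p)<5: print(name,'few');return
    q=p[:,:2].astype(np.float32); r=cv2.minAreaRect(q*1000)
    print(name,len(p),'mean',p.mean(0).round(4),'rect',np.round(r[0],1),np.round(r[1],1),round(r[2],1),'z',np.percentile(p[:,2],[2,50,98]).round(3))
Z=P[...,2]
rep('stand base',(Z>.008)&(Z<.02),255,345,178,258)
rep('stand post top',(Z>.14),255,345,178,258)
rep('stand strip top',(Z>.154),255,345,178,258)
org=(hsv[...,0]<16)&(hsv[...,1]>150)
rep('flag',org&(Z>.03),255,345,178,258)
rep('tray',(Z>.002)&(Z<.012),415,485,190,250)
rep('ledge rib',(Z>.09),415,485,190,250)
rep('ledge strap',(Z>.078)&(Z<.09),415,485,190,250)
rep('ledge all hi',(Z>.03),415,485,190,250)
```

```text
stand base 2008 mean [0.5295 0.1296 0.0159] rect [534.  115.8] [149.9 152.6] 31.2 z [0.012 0.016 0.019]
stand post top 142 mean [0.537  0.1208 0.1597] rect [536.4 121.3] [47.9 33.9] 31.3 z [0.143 0.153 0.179]
stand strip top 58 mean [0.5411 0.1107 0.1724] rect [537.4 120.1] [46.1 33.3] 26.3 z [0.154 0.176 0.18 ]
flag 82 mean [0.5518 0.0914 0.0813] rect [552.9  92.1] [92.9  5.1] 31.3 z [0.078 0.081 0.085]
tray 2394 mean [ 0.5275 -0.2621  0.0045] rect [ 526.3 -261.9] [185.5 153.6] 89.5 z [0.002 0.004 0.01 ]
ledge rib 147 mean [ 0.5209 -0.2491  0.0967] rect [ 520.7 -249.6] [13.  61.8] 37.7 z [0.091 0.097 0.1  ]
ledge strap 64 mean [ 0.5096 -0.2309  0.0848] rect [ 521.2 -238.2] [23.5 68.2] 54.1 z [0.078 0.086 0.09 ]
ledge all hi 353 mean [ 0.5168 -0.2404  0.0782] rect [ 518.  -242.4] [23.3 76.4] 41.4 z [0.032 0.086 0.1  ]
```

View pics/crop1.png

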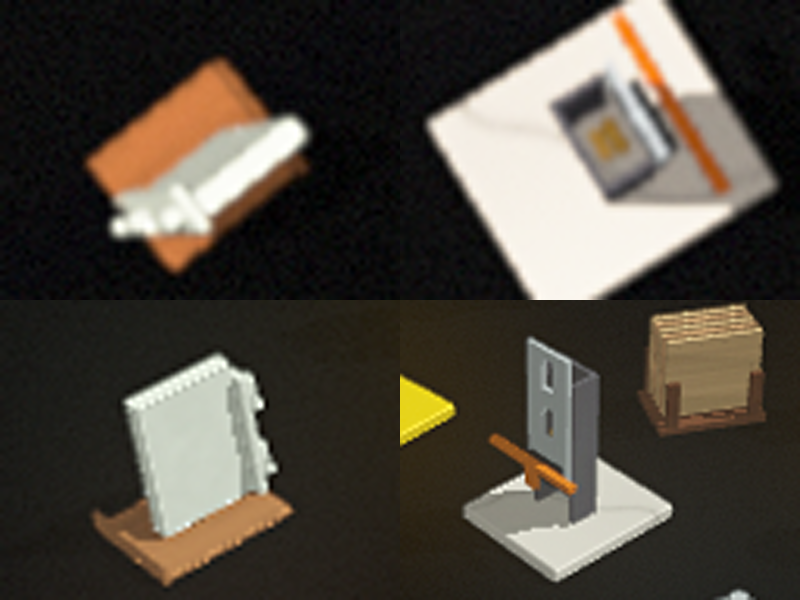

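The crop confirms the choice. Ledge: white rib, with hooks pointing to the lower left in the top view. Stand: grey strip with two slots, white base and orange bar, whose face looks to the right and up in the image. The ledge's x axis has a yaw of about 127.7° and the stand's about 121.3°. The strip seems to sit about 14 mm high. Now moving above the ledge.

```bash
cat >> h.py <<'E'
def goal(pos,th,quiet=False,pitch=0):
    """relative move (cm,deg) to TCP pos with ledge-x yaw th (deg), tool down"""
    s=ctrl.sense();R=cv2.Rodrigues(np.array(s['tcp_rot']))[0];a=np.radians(th)
    best=None
    for sg in(1,-1):
        z=sg*np.array([-np.sin(a),np.cos(a),0]);x=np.array([0,0,-1.]);T=np.stack([x,np.cross(z,x),z],1)
        w=np.degrees(cv2.Rodrigues(R.T@T)[0].ravel())
        if best is None or np.linalg.norm(w)<np.linalg.norm(best): best=w
    t=R.T@(np.array(pos)-s['tcp_pos'])*100
    print('t=%.2f'%s['t'],'tcp',s['tcp_pos'].round(4),'txyz',t.round(2),'w',best.round(2),'q',s['joint_positions'].round(2),'F',s['force'].round(1),'op',round(s['opening'],3))
E
python3 -c "
from h import *
goal([.5207,-.2496,.25],127.7);R=cv2.Rodrigues(ctrl.sense()['tcp_rot'])[0];print(R.round(3));c=ctrl.get_calibration('wrist');print(c)
Rc=cv2.Rodrigues(c['rvec'])[0];print('cam pos in tool',R.T@(-Rc.T@c['tvec']-ctrl.sense()['tcp_pos']),'axis',R.T@Rc[2])"
```

```text
t=0.10 tcp [0.1408 0.5053 0.1987] txyz [ -5.04 -56.86 -62.53] w [ 3.672e+01 -8.000e-02  3.000e-02] q [ 1.3   0.13 -0.04  1.41 -0.    1.57] F [-0.2  1.  -0.2] op 1.0
[[-0.    -0.963  0.269]
 [-0.001  0.269  0.963]
 [-1.    -0.    -0.001]]
{'mtx': array([[309.70691629,   0.        , 316.2423544 ],
       [  0.        , 309.70691629, 199.53552685],
       [  0.        ,   0.        ,   1.        ]]), 'rvec': array([-2.30446626, -1.74931007, -0.25930782]), 'tvec': array([-0.52455335, -0.03833401,  0.38083598])}
cam pos in tool [-0.17588253  0.07426259  0.00036677] axis [ 9.56385833e-01 -2.92106201e-01 -3.25429141e-04]
```

Request:
{"method": "arm_command", "body": {
  "moves": [
    {"tx":-5},
    {"tx":-6,"ty":-5,"tz":-5,"wx":5},
    {"tx":-6,"ty":-12,"tz":-12,"wx":10},
    {"tx":-6,"ty":-18,"tz":-19,"wx":15},
    {"tx":-6,"ty":-23,"tz":-25,"wx":20},
    {"tx":-6,"ty":-28,"tz":-31,"wx":25},
    {"tx":-6,"ty":-33,"tz":-37,"wx":30},
    {"tx":-6,"ty":-38,"tz":-43,"wx":36.7},
    {"tx":-6,"ty":-43,"tz":-48,"wx":36.7},
    {"tx":-6,"ty":-48,"tz":-53,"wx":36.7},
    {"tx":-5,"ty":-53,"tz":-58,"wx":36.7},
    {"tx":-5,"ty":-57,"tz":-62.5,"wx":36.7}
  ]
}}

```text
$.moves[0]: bad value
```

```bash
python3 -c "
from h import *
goal([.5207,-.2496,.25],127.7)
im,d,c=snap('wrist');cv2.imwrite('pics/w1.png',im)"
```

```text
t=0.10 tcp [0.1408 0.5053 0.1987] txyz [ -5.04 -56.86 -62.53] w [ 3.672e+01 -8.000e-02  3.000e-02] q [ 1.3   0.13 -0.04  1.41 -0.    1.57] F [-0.2  1.  -0.2] op 1.0
```

View pics/w1.png

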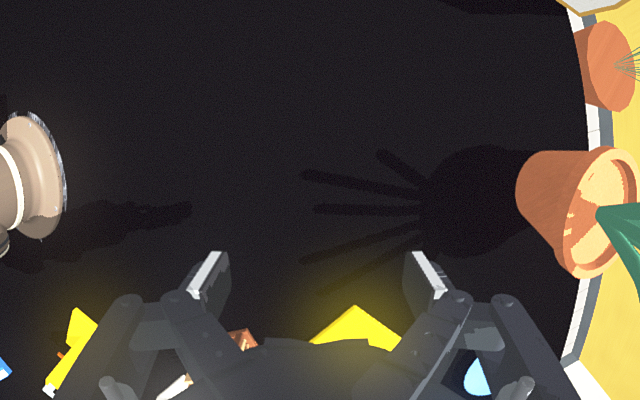

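The move was refused, probably because every field is needed. The wrist picture shows the fingers at (210,260) and (425,260), and the image's down direction is tool -y.

Request:
{"method": "arm_command", "body": {
  "moves": [
    {"tx":-5,"ty":0,"tz":0,"wx":0,"wy":0,"wz":0,"grip":-1},
    {"tx":-6,"ty":-5,"tz":-5,"wx":5,"wy":0,"wz":0,"grip":-1},
    {"tx":-6,"ty":-9,"tz":-9,"wx":10,"wy":0,"wz":0,"grip":-1},
    {"tx":-6,"ty":-13,"tz":-13,"wx":15,"wy":0,"wz":0,"grip":-1},
    {"tx":-6,"ty":-17,"tz":-18,"wx":20,"wy":0,"wz":0,"grip":-1},
    {"tx":-6,"ty":-21,"tz":-22,"wx":25,"wy":0,"wz":0,"grip":-1},
    {"tx":-6,"ty":-25,"tz":-27,"wx":30,"wy":0,"wz":0,"grip":-1},
    {"tx":-6,"ty":-29,"tz":-31,"wx":36.7,"wy":0,"wz":0,"grip":-1},
    {"tx":-6,"ty":-33,"tz":-36,"wx":36.7,"wy":0,"wz":0,"grip":-1},
    {"tx":-6,"ty":-37,"tz":-40,"wx":36.7,"wy":0,"wz":0,"grip":-1},
    {"tx":-6,"ty":-41,"tz":-44,"wx":36.7,"wy":0,"wz":0,"grip":-1},
    {"tx":-6,"ty":-44,"tz":-48,"wx":36.7,"wy":0,"wz":0,"grip":-1}
  ]
}}

```text
t: 1.35
tcp_pos: [0.3921, 0.0147, 0.2593]
tcp_rot: [-0.516, 1.509, 0.514]
force: [-0.1, 0.4, -0.0]
opening: 0.995
```

```bash
python3 -c "
from h import *
goal([.5207,-.2496,.25],127.7)
im,d,c=snap('wrist');cv2.imwrite('pics/w2.png',im)"
```

```text
t=1.35 tcp [0.3921 0.0147 0.2593] txyz [  0.96 -28.78  -5.99] w [ 0.01 -0.02  0.05] q [ 0.04 -0.12 -0.15  1.54 -0.    0.95] F [-0.1  0.4 -0. ] op 0.995
```

Request:
{"method": "arm_command", "body": {
  "moves": [
    {"tx":0,"ty":-4,"tz":-1,"wx":0,"wy":0,"wz":0,"grip":-1},
    {"tx":0,"ty":-8,"tz":-2,"wx":0,"wy":0,"wz":0,"grip":-1},
    {"tx":0,"ty":-12,"tz":-3,"wx":0,"wy":0,"wz":0,"grip":-1},
    {"tx":0,"ty":-17,"tz":-4,"wx":0,"wy":0,"wz":0,"grip":-1},
    {"tx":1,"ty":-21,"tz":-5,"wx":0,"wy":0,"wz":0,"grip":-1},
    {"tx":1,"ty":-25,"tz":-6,"wx":0,"wy":0,"wz":0,"grip":-1},
    {"tx":1,"ty":-28.8,"tz":-6,"wx":0,"wy":0,"wz":0,"grip":-1},
    {"tx":2,"ty":-28.8,"tz":-6,"wx":0,"wy":0,"wz":0,"grip":-1},
    {"tx":4,"ty":-28.8,"tz":-6,"wx":0,"wy":0,"wz":0,"grip":-1},
    {"tx":6,"ty":-28.8,"tz":-6,"wx":0,"wy":0,"wz":0,"grip":-1},
    {"tx":8,"ty":-28.8,"tz":-6,"wx":0,"wy":0,"wz":0,"grip":-1},
    {"tx":8,"ty":-28.8,"tz":-6,"wx":0,"wy":0,"wz":0,"grip":-1}
  ]
}}

```text
t: 2.6
tcp_pos: [0.5195, -0.2559, 0.177]
tcp_rot: [-0.511, 1.515, 0.509]
force: [0.2, 0.7, -0.5]
opening: 1.002
```

Run:
```python
from h import *
goal([.5207,-.2496,.06],127.7)
im,d,c=snap('wrist');cv2.imwrite('pics/w2.png',im)
V,U=np.mgrid[0:400,0:640];P=pts(c,U,V,d,True);Z=P[...,2]
m=(d>0)&(np.hypot(P[...,0]-.5207,P[...,1]+.2496)<.08)
print('zs',np.percentile(Z[m],[1,5,50]).round(3))
for lo,hi in((.089,.102),):
    k=m&(Z>lo)&(Z<hi)
    n,l,st,_=cv2.connectedComponentsWithStats(k.astype(np.uint8))
    for i in range(1,n):
        if st[i,4]>60:
            p=P[l==i];r=cv2.minAreaRect((p[:,:2]*1000).astype(np.float32));print(st[i],np.round(r[0],1),np.round(r[1],1),round(r[2],1),np.median(p[:,2]).round(4))
```

```text
t=2.60 tcp [ 0.5195 -0.2559  0.177 ] txyz [11.7   0.43  0.54] w [-0.39 -0.3  -0.02] q [-0.46  0.23  0.04  1.38 -0.    0.46] F [ 0.2  0.7 -0.5] op 1.002
zs [0.    0.001 0.285]
[317 156  13  69 892] [ 522.2 -249.6] [10.7 60.8] 37.4 0.0964
```

View pics/w2.png

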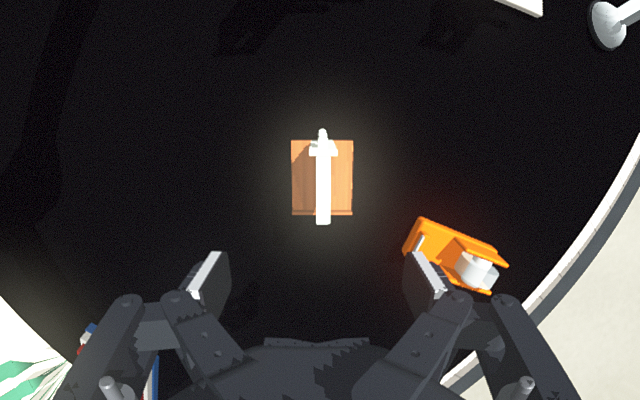

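The wrist view shows the rib from (323,135) to (323,225), the tray beneath it, hooks pointing up in the image, and the tape at (455,255). The rib centre is (0.522,-0.2496) and its yaw is 127.4°, which matches the top view. Next I check the tape clearance.

Run:
```python
from h import *
goal([.5220,-.2496,.06],127.5)
im,d,c=load('top');V,U=np.mgrid[0:400,0:640];P=pts(c,U,V,d)
a=np.radians(127.5);ex=np.array([np.cos(a),np.sin(a)]);ey=np.array([-np.sin(a),np.cos(a)])
p=P[110:180,410:465];p=p[(p[...,2]>.02)&(p[...,2]<.1)];q=(p[:,:2]-[.522,-.2496])
print((q@ex).min(),(q@ex).max(),(q@ey).min(),(q@ey).max())
```

```text
t=2.65 tcp [ 0.5202 -0.2562  0.1789] txyz [11.89  0.43  0.6 ] w [-0.18 -0.24  0.1 ] q [-0.46  0.23  0.04  1.38 -0.    0.46] F [-0.2  0.2  0.7] op 1.0
-0.14942352770164155 -0.05699797323277379 -0.2366072326223834 -0.10221053035444182
```

Request:
{"method": "arm_command", "body": {
  "moves": [
    {"tx":0,"ty":0.4,"tz":0.6,"wx":0,"wy":0,"wz":0,"grip":-1},
    {"tx":3,"ty":0.4,"tz":0.6,"wx":0,"wy":0,"wz":0,"grip":-1},
    {"tx":6,"ty":0.4,"tz":0.6,"wx":0,"wy":0,"wz":0,"grip":-1},
    {"tx":9,"ty":0.4,"tz":0.6,"wx":0,"wy":0,"wz":0,"grip":-1},
    {"tx":11,"ty":0.4,"tz":0.6,"wx":0,"wy":0,"wz":0,"grip":-1},
    {"tx":11.9,"ty":0.4,"tz":0.6,"wx":0,"wy":0,"wz":0,"grip":-1},
    {"tx":11.9,"ty":0.4,"tz":0.6,"wx":0,"wy":0,"wz":0,"grip":-1},
    {"tx":11.9,"ty":0.4,"tz":0.6,"wx":0,"wy":0,"wz":0,"grip":-1}
  ]
}}

```text
t: 3.45
tcp_pos: [0.5232, -0.2501, 0.0614]
tcp_rot: [-0.514, 1.512, 0.507]
force: [0.6, -0.0, 0.9]
opening: 1.0
```

```bash
python3 -c "
from h import *
goal([.5220,-.2496,.06],127.5);goal([.5220,-.2496,.06],127.5)"
```

```text
t=3.45 tcp [ 0.5232 -0.2501  0.0614] txyz [ 0.14  0.11 -0.07] w [-0.17 -0.18  0.2 ] q [-0.44  0.26 -0.18  1.13 -0.    0.48] F [ 0.6 -0.   0.9] op 1.0
t=3.45 tcp [ 0.5232 -0.2501  0.0614] txyz [ 0.14  0.11 -0.07] w [-0.17 -0.18  0.2 ] q [-0.44  0.26 -0.18  1.13 -0.    0.48] F [ 0.6 -0.   0.9] op 1.0
```

Good. Now close on the rib.

Request:
{"method": "arm_command", "body": {
  "moves": [
    {"tx":0,"ty":0,"tz":0,"wx":0,"wy":0,"wz":0,"grip":0},
    {"tx":0,"ty":0,"tz":0,"wx":0,"wy":0,"wz":0,"grip":0.5},
    {"tx":0,"ty":0,"tz":0,"wx":0,"wy":0,"wz":0,"grip":1},
    {"tx":0,"ty":0,"tz":0,"wx":0,"wy":0,"wz":0,"grip":1},
    {"tx":0,"ty":0,"tz":0,"wx":0,"wy":0,"wz":0,"grip":1},
    {"tx":0,"ty":0,"tz":0,"wx":0,"wy":0,"wz":0,"grip":1},
    {"tx":0,"ty":0,"tz":0,"wx":0,"wy":0,"wz":0,"grip":1},
    {"tx":0,"ty":0,"tz":0,"wx":0,"wy":0,"wz":0,"grip":1},
    {"tx":0,"ty":0,"tz":0,"wx":0,"wy":0,"wz":0,"grip":1},
    {"tx":0,"ty":0,"tz":0,"wx":0,"wy":0,"wz":0,"grip":1}
  ],
  "newtons": 60
}}

```text
t: 4.45
tcp_pos: [0.5231, -0.2502, 0.0617]
tcp_rot: [-0.514, 1.512, 0.506]
force: [-2.3, -1.0, 4.6]
opening: 0.095
```

```bash
python3 -c "
from h import *
for i in range(3): goal([.5220,-.2496,.06],127.5)"
```

```text
t=4.45 tcp [ 0.5231 -0.2502  0.0617] txyz [ 0.17  0.12 -0.05] w [-0.18 -0.19  0.22] q [-0.44  0.26 -0.18  1.13 -0.    0.48] F [-2.3 -1.   4.6] op 0.095
t=4.45 tcp [ 0.5231 -0.2502  0.0617] txyz [ 0.17  0.12 -0.05] w [-0.18 -0.19  0.22] q [-0.44  0.26 -0.18  1.13 -0.    0.48] F [-2.3 -1.   4.6] op 0.095
t=4.45 tcp [ 0.5231 -0.2502  0.0617] txyz [ 0.17  0.12 -0.05] w [-0.18 -0.19  0.22] q [-0.44  0.26 -0.18  1.13 -0.    0.48] F [-2.3 -1.   4.6] op 0.095
```

Request:
{"method": "arm_command", "body": {
  "moves": [
    {"tx":-2,"ty":0,"tz":0,"wx":0,"wy":0,"wz":0,"grip":1},
    {"tx":-4,"ty":0,"tz":0,"wx":0,"wy":0,"wz":0,"grip":1},
    {"tx":-7,"ty":0,"tz":0,"wx":0,"wy":0,"wz":0,"grip":1},
    {"tx":-10,"ty":0,"tz":0,"wx":0,"wy":0,"wz":0,"grip":1},
    {"tx":-13,"ty":0,"tz":0,"wx":0,"wy":0,"wz":0,"grip":1},
    {"tx":-13,"ty":0,"tz":0,"wx":0,"wy":0,"wz":0,"grip":1},
    {"tx":-13,"ty":0,"tz":0,"wx":0,"wy":0,"wz":0,"grip":1}
  ]
}}

```text
t: 5.15
tcp_pos: [0.5236, -0.2494, 0.1913]
tcp_rot: [-0.514, 1.511, 0.506]
force: [0.2, -0.8, -2.1]
opening: 0.093
```

```bash
python3 -c "
from h import *
goal([.594,.025,.195],121.3)"
```

```text
t=5.15 tcp [ 0.5236 -0.2494  0.1913] txyz [-0.5  17.55 22.24] w [ 6.03 -0.14  0.24] q [-0.44  0.23  0.07  1.41 -0.    0.48] F [ 0.2 -0.8 -2.1] op 0.093
```

Request:
{"method": "arm_command", "body": {
  "moves": [
    {"tx":-0.5,"ty":2,"tz":2.5,"wx":1,"wy":0,"wz":0,"grip":1},
    {"tx":-0.5,"ty":4,"tz":5,"wx":2,"wy":0,"wz":0,"grip":1},
    {"tx":-0.5,"ty":6,"tz":7.6,"wx":3,"wy":0,"wz":0,"grip":1},
    {"tx":-0.5,"ty":8,"tz":10.1,"wx":4,"wy":0,"wz":0,"grip":1},
    {"tx":-0.5,"ty":10,"tz":12.7,"wx":5,"wy":0,"wz":0,"grip":1},
    {"tx":-0.5,"ty":12,"tz":15.2,"wx":6,"wy":0,"wz":0,"grip":1},
    {"tx":-0.5,"ty":14,"tz":17.7,"wx":6,"wy":0,"wz":0,"grip":1},
    {"tx":-0.5,"ty":15.5,"tz":19.6,"wx":6,"wy":0,"wz":0,"grip":1},
    {"tx":-0.5,"ty":16.8,"tz":21.3,"wx":6,"wy":0,"wz":0,"grip":1},
    {"tx":-0.5,"ty":17.5,"tz":22.2,"wx":6,"wy":0,"wz":0,"grip":1},
    {"tx":-0.5,"ty":17.5,"tz":22.2,"wx":6,"wy":0,"wz":0,"grip":1},
    {"tx":-0.5,"ty":17.5,"tz":22.2,"wx":6,"wy":0,"wz":0,"grip":1}
  ]
}}

```text
t: 6.35
tcp_pos: [0.5936, 0.0239, 0.1941]
tcp_rot: [-0.432, 1.531, 0.425]
force: [-0.1, 0.2, -1.3]
opening: 0.095
```

Run:
```python
from h import *
goal([.594,.025,.195],121.3)
for n in ('wrist','scene','top'): snap(n)
im,d,c=load('wrist');s,_,_=load('scene')
cv2.imwrite('pics/w3.png',np.vstack([cv2.resize(im[0:300,120:520],(800,600))[:600]]))
V,U=np.mgrid[0:400,0:640];P=pts(c,U,V,d,True);Z=P[...,2]
F=np.array([.5441,.1066]);a=np.radians(121.3);ex=np.array([np.cos(a),np.sin(a)]);ey=np.array([-np.sin(a),np.cos(a)])
X=(P[...,:2]-F)@ex;Y=(P[...,:2]-F)@ey
ok=(d>0)&(abs(X)<.16)&(abs(Y)<.08)
hsv=cv2.cvtColor(im,cv2.COLOR_BGR2HSV);org=(hsv[...,0]<16)&(hsv[...,1]>170)&(hsv[...,2]>100)
def rep(n,m):
    m=m&ok
    if m.sum()<10: print(n,m.sum());return
    r=cv2.minAreaRect((np.stack([X[m],Y[m]],1)*1000).astype(np.float32))
    print(n,m.sum(),'X',np.percentile(X[m]*1e3,[2,50,98]).round(1),'Y',np.percentile(Y[m]*1e3,[2,50,98]).round(1),'Z',np.percentile(Z[m]*1e3,[2,50,98]).round(1),'rect',np.round(r[0],1),np.round(r[1],1),round(r[2],1),'px',U[m].mean().round(),V[m].mean().round())
rep('strip/post top',(Z>.142)&(X>-.01)&(X<.06))
rep('strip top',(Z>.165)&(Z<.185)&(X>-.01)&(X<.03))
rep('flag',org&(Z>.04)&(Z<.1)&(X<0))
rep('base',(Z>.005)&(Z<.025))
rep('face',(Z>.03)&(Z<.165)&(abs(X)<.008)&(abs(Y)<.03))
rep('held hook/ledge',(X<-.02)&(Z>.15))
```

```text
t=6.35 tcp [0.5936 0.0239 0.1941] txyz [-0.09  0.07  0.1 ] w [ 0.03 -0.22  0.22] q [ 0.04  0.26  0.11  1.43 -0.01  1.07] F [-0.1  0.2 -1.3] op 0.095
strip/post top 1762 X [ 0.3 14.3 34.4] Y [-25.   -1.6  21.9] Z [143.1 151.8 177.4] rect [17.7 -1.8] [35.3 48. ] 0.1 px 319.0 54.0
strip top 595 X [0.3 1.8 4. ] Y [-24.6  -1.3  21.5] Z [165.9 176.  177.7] rect [ 2.1 -1.6] [47.5  4.1] 90.0 px 319.0 70.0
flag 726 X [-19.7 -16.7 -13.5] Y [-49.5  -1.7  46. ] Z [78.7 80.3 81.7] rect [-16.5  -1.9] [ 6.6 98.7] 0.1 px 319.0 102.0
base 7030 X [-43.4  11.7  88.2] Y [-59.7   0.2  56.3] Z [13.2 15.3 17.1] rect [22.9 -1.8] [135.5 120.6] 0.1 px 318.0 73.0
face 987 X [-7.3  0.5  3.1] Y [-24.5  -1.7  20.7] Z [ 72.   94.3 159.8] rect [ 0.3 -2. ] [47.9 15.3] 90.0 px 319.0 82.0
held hook/ledge 45145 X [-104.9  -84.5  -60.5] Y [-55.    0.2  54.8] Z [210.4 305.  328.4] rect [-87.4   0.6] [ 73.7 118.3] 25.0 px 316.0 334.0
```

View pics/w3.png

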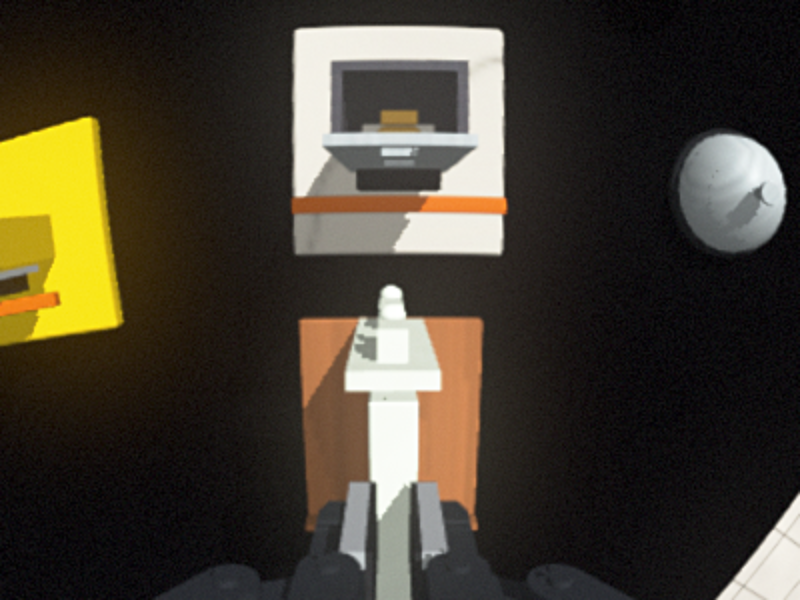

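The wrist view, in full-frame pixels, shows the white stand centred at about (319,73), the flag at (319,102), the ledge strap at (316,185) and its hook at (316,150). Relative to the face guess, the stand centre is at Y=-1.7 mm and X≈0. The strip is about 13.3 mm high, from both the flag and the strip top. Now I measure the held ledge in the same image.

Run:
```python
from h import *
im,d,c=load('wrist')
V,U=np.mgrid[0:400,0:640];P=pts(c,U,V,d,True);Z=P[...,2]
F=np.array([.5441,.1066]);a=np.radians(121.3);ex=np.array([np.cos(a),np.sin(a)]);ey=np.array([-np.sin(a),np.cos(a)])
X=(P[...,:2]-F)@ex;Y=(P[...,:2]-F)@ey
hsv=cv2.cvtColor(im,cv2.COLOR_BGR2HSV);white=(hsv[...,1]<50)&(hsv[...,2]>120)
ok=(d>0)&(X>-.18)&(X<-.03)&(abs(Y)<.05)&(V<245)
def rep(n,m):
    m=m&ok
    if m.sum()<10: print(n,m.sum());return
    r=cv2.minAreaRect((np.stack([X[m],Y[m]],1)*1000).astype(np.float32))
    print(n,m.sum(),'X',np.percentile(X[m]*1e3,[2,50,98]).round(1),'Y',np.percentile(Y[m]*1e3,[2,50,98]).round(1),'Z',np.percentile(Z[m]*1e3,[2,50,98]).round(1),'rect',np.round(r[0],1),np.round(r[1],1),round(r[2],1),'px',U[m].mean().round(),V[m].mean().round())
print(np.histogram(Z[ok&white],bins=np.arange(.12,.25,.005)))
rep('tray',(Z>.125)&(Z<.145)&(hsv[...,1]>80))
rep('rib top',white&(Z>.222)&(Z<.235)&(V<240)&(abs(Y)<.012))
rep('strap top',white&(Z>.214)&(Z<.2215)&(V<197))
rep('uhook',white&(Z>.195)&(Z<.2135)&(V<175))
rep('strap face',white&(Z>.16)&(Z<.21)&(abs(Y)>.006)&(abs(Y)<.013))
s=ctrl.sense();t=(s['tcp_pos'][:2]-F);print('tcp XY',t@ex,t@ey,s['tcp_pos'][2])
```

```text
(array([   0,    0,    0,   41,   28,   65,   27,   47,   43,   22,   27,
         57,   27,   40,  152,   67,   61,  261,  202,  518,   96, 1071,
         94,   13,    0]), array([0.12 , 0.125, 0.13 , 0.135, 0.14 , 0.145, 0.15 , 0.155, 0.16 ,
       0.165, 0.17 , 0.175, 0.18 , 0.185, 0.19 , 0.195, 0.2  , 0.205,
       0.21 , 0.215, 0.22 , 0.225, 0.23 , 0.235, 0.24 , 0.245]))
tray 4684 X [-129.2  -96.6  -61.3] Y [-32.5  11.9  35.5] Z [137.4 139.1 140.6] rect [-96.1   1.5] [71.  70.9] 0.0 px 315.0 203.0
rib top 1058 X [-85.1 -74.  -65. ] Y [-5.5  0.3  6.1] Z [222.8 228.9 230.1] rect [-75.3   0.3] [21.3 11.9] 0.4 px 316.0 218.0
strap top 570 X [-65.3 -62.3 -60. ] Y [-10.9   0.4  11.9] Z [214.6 218.8 220.5] rect [-62.8   0.5] [ 6.  23.9] 0.4 px 316.0 189.0
uhook 226 X [-56.5 -52.8 -51. ] Y [-3.3  0.4  4.4] Z [195.6 209.5 211.1] rect [-53.8   0.6] [5.9 8.1] 2.4 px 316.0 167.0
strap face 334 X [-60.9 -60.4 -59.9] Y [-10.8   6.8  12.5] Z [162.1 191.9 209.4] rect [-60.4   0.8] [24.3  1.3] 89.9 px 314.0 173.0
tcp XY -0.09696215912218945 0.0008187342750042436 0.19493697404290733
```

Request:
{"method": "arm_command", "body": {
  "moves": [
    {"tx":1,"ty":0,"tz":0.1,"wx":0,"wy":0,"wz":0,"grip":1},
    {"tx":2.5,"ty":0,"tz":0.21,"wx":0,"wy":0,"wz":0,"grip":1},
    {"tx":4,"ty":0,"tz":0.21,"wx":0,"wy":0,"wz":0,"grip":1},
    {"tx":4.4,"ty":0,"tz":0.21,"wx":0,"wy":0,"wz":0,"grip":1},
    {"tx":4.4,"ty":1,"tz":0.21,"wx":0,"wy":0,"wz":0,"grip":1},
    {"tx":4.4,"ty":2,"tz":0.21,"wx":0,"wy":0,"wz":0,"grip":1},
    {"tx":4.4,"ty":3,"tz":0.21,"wx":0,"wy":0,"wz":0,"grip":1},
    {"tx":4.4,"ty":3.5,"tz":0.21,"wx":0,"wy":0,"wz":0,"grip":1},
    {"tx":4.4,"ty":3.5,"tz":0.21,"wx":0,"wy":0,"wz":0,"grip":1},
    {"tx":4.4,"ty":3.5,"tz":0.21,"wx":0,"wy":0,"wz":0,"grip":1},
    {"tx":4.4,"ty":3.5,"tz":0.21,"wx":0,"wy":0,"wz":0,"grip":1}
  ]
}}

```text
t: 7.6
tcp_pos: [0.5776, 0.054, 0.1509]
tcp_rot: [-0.432, 1.529, 0.423]
force: [0.6, -0.1, -1.2]
opening: 0.097
```

```bash
cat > m.py <<'E'
from h import *
s=ctrl.sense();im,d,c=snap('wrist')
V,U=np.mgrid[0:400,0:640];P=pts(c,U,V,d,True);Z=P[...,2]
F=np.array([.5441,.1066]);a=np.radians(121.3);ex=np.array([np.cos(a),np.sin(a)]);ey=np.array([-np.sin(a),np.cos(a)])
t=s['tcp_pos'][:2]-F;tx,ty,tz=t@ex,t@ey,s['tcp_pos'][2]
print('t',s['t'],'tcp XYZ mm',np.round([tx*1e3,ty*1e3,tz*1e3],1),'F (X,Y,Z)',np.round([s['force'][:2]@ex,s['force'][:2]@ey,s['force'][2]],1))
X=(P[...,:2]-F)@ex;Y=(P[...,:2]-F)@ey
hsv=cv2.cvtColor(im,cv2.COLOR_BGR2HSV);white=(hsv[...,1]<50)&(hsv[...,2]>110)
org=(hsv[...,0]<16)&(hsv[...,1]>170)&(hsv[...,2]>100)
def rep(n,m):
    m=m&(d>0)
    if m.sum()<10: print(n,m.sum());return
    f=lambda A,p:np.percentile(A[m]*1e3,p).round(1)
    r=cv2.minAreaRect((np.stack([X[m],Y[m]],1)*1000).astype(np.float32))
    print(n,m.sum(),'X',f(X,[2,50,98]),'Y',f(Y,[2,98]),'Ymid',np.round(f(Y,[2,98]).mean(),1),'Z',f(Z,[10,50,90]),'ang',round(r[2],1))
u=tz-.0605; xr=tx+.037
rep('rib top',white&(abs(Z-u-.095)<.004)&(abs(Y-ty)<.012)&(X<xr-.006)&(X>xr-.03))
rep('strap top',white&(abs(Z-u-.085)<.004)&(abs(Y-ty)<.016)&(abs(X-xr+.0025)<.006))
rep('hook',white&(abs(Z-u-.074)<.004)&(abs(Y-ty)<.009)&(X>xr+.001)&(X<xr+.014))
rep('strip top',(Z>.172)&(Z<.182)&(X>-.01)&(X<.012)&(abs(Y)<.03))
rep('flag',org&(Z>.04)&(Z<.1)&(X<0)&(X>-.03)&(abs(Y)<.06))
rep('base',(Z>.005)&(Z<.025)&(abs(Y)<.07)&(abs(X)<.1))
E
python3 m.py
```

```text
t 7.6 tcp XYZ mm [-62.3  -1.3 150.9] F (X,Y,Z) [-0.4 -0.4 -1.2]
rib top 1109 X [-54.5 -42.4 -31.6] Y [-7.6  4.1] Ymid -1.8 Z [185.  185.8 186.6] ang 90.0
strap top 600 X [-31.5 -28.4 -25.9] Y [-12.9   9.7] Ymid -1.6 Z [174.  175.8 177. ] ang 0.0
hook 237 X [-24.2 -20.1 -17. ] Y [-5.4  2.5] Ymid -1.5 Z [164.2 166.6 167.5] ang 0.4
strip top 801 X [0.6 2.6 4.5] Y [-24.6  21.2] Ymid -1.7 Z [175.4 176.2 177. ] ang 89.8
flag 888 X [-19.5 -16.1 -12.7] Y [-49.8  46.1] Ymid -1.8 Z [79.2 80.2 81.1] ang 90.0
base 8740 X [-39.1  50.9  88.1] Y [-59.7  56.4] Ymid -1.7 Z [14.3 15.4 16.4] ang 89.9
```

Everything is aligned: Y is within 0.2 mm, and the height is about 1 mm too high. Lowering 1 mm and moving straight in.

Request:
{"method": "arm_command", "body": {
  "moves": [
    {"tx":0.1,"ty":0.4,"tz":0.01,"wx":0,"wy":0,"wz":0,"grip":1},
    {"tx":0.1,"ty":0.8,"tz":0.01,"wx":0,"wy":0,"wz":0,"grip":1},
    {"tx":0.1,"ty":1.2,"tz":0.01,"wx":0,"wy":0,"wz":0,"grip":1},
    {"tx":0.1,"ty":1.5,"tz":0.01,"wx":0,"wy":0,"wz":0,"grip":1},
    {"tx":0.1,"ty":1.8,"tz":0.01,"wx":0,"wy":0,"wz":0,"grip":1},
    {"tx":0.1,"ty":1.8,"tz":0.01,"wx":0,"wy":0,"wz":0,"grip":1}
  ]
}}

```text
t: 8.25
tcp_pos: [0.5681, 0.0698, 0.1498]
tcp_rot: [-0.432, 1.529, 0.424]
force: [0.1, -0.1, -1.7]
opening: 0.092
```

```bash
python3 m.py
```

```text
t 8.25 tcp XYZ mm [-43.9  -1.4 149.8] F (X,Y,Z) [-0.1 -0.  -1.7]
rib top 1123 X [-36.2 -24.1 -13.1] Y [-7.7  4. ] Ymid -1.8 Z [183.9 184.7 185.6] ang 89.9
strap top 603 X [-13.2 -10.1  -7.6] Y [-13.    9.8] Ymid -1.6 Z [173.1 174.7 175.9] ang 0.1
hook 169 X [-5.8 -3.   4.8] Y [-9.6  6.8] Ymid -1.4 Z [163.9 165.5 166.4] ang 0.1
strip top 1150 X [-9.8  2.2  4.7] Y [-24.4  21.1] Ymid -1.6 Z [174.3 175.8 176.8] ang 0.1
flag 202 X [-19.6 -16.1 -12.9] Y [-51.3  47.5] Ymid -1.9 Z [79.1 80.1 81. ] ang 0.4
base 9167 X [-36.   50.9  88.6] Y [-59.6  56.3] Ymid -1.7 Z [14.3 15.3 16.3] ang 0.0
```

The hooks are going in with no contact force. Seat the strap.

Request:
{"method": "arm_command", "body": {
  "moves": [
    {"tx":0,"ty":0.3,"tz":0,"wx":0,"wy":0,"wz":0,"grip":1},
    {"tx":0,"ty":0.6,"tz":0,"wx":0,"wy":0,"wz":0,"grip":1},
    {"tx":0,"ty":0.75,"tz":0,"wx":0,"wy":0,"wz":0,"grip":1},
    {"tx":0,"ty":0.83,"tz":0,"wx":0,"wy":0,"wz":0,"grip":1},
    {"tx":0,"ty":0.83,"tz":0,"wx":0,"wy":0,"wz":0,"grip":1}
  ]
}}

```text
t: 8.8
tcp_pos: [0.5639, 0.0768, 0.1498]
tcp_rot: [-0.432, 1.529, 0.424]
force: [0.4, 0.9, -2.2]
opening: 0.093
```

```bash
python3 m.py|head -3
```

```text
t 8.8 tcp XYZ mm [-35.8  -1.4 149.8] F (X,Y,Z) [ 0.5 -0.8 -2.2]
rib top 1130 X [-28.2 -15.9  -5. ] Y [-7.7  4. ] Ymid -1.8 Z [183.9 184.7 185.5] ang 0.0
strap top 1122 X [-4.8  1.1  4.6] Y [-16.2  13.4] Ymid -1.4 Z [173.8 175.5 176.8] ang 89.9
```

Request:
{"method": "arm_command", "body": {
  "moves": [
    {"tx":0,"ty":0.05,"tz":0,"wx":0,"wy":0,"wz":0,"grip":1},
    {"tx":0,"ty":0.1,"tz":0,"wx":0,"wy":0,"wz":0,"grip":1},
    {"tx":0,"ty":0.1,"tz":0,"wx":0,"wy":0,"wz":0,"grip":1}
  ]
}}

```text
t: 9.15
tcp_pos: [0.5638, 0.0771, 0.15]
tcp_rot: [-0.433, 1.529, 0.422]
force: [1.5, -2.4, -0.6]
opening: 0.094
```

```bash
python3 m.py|head -2
```

```text
t 9.15 tcp XYZ mm [-35.5  -1.5 150. ] F (X,Y,Z) [-2.9 -0.  -0.6]
rib top 1120 X [-27.8 -15.6  -4.7] Y [-7.8  4. ] Ymid -1.9 Z [183.9 184.7 185.5] ang 90.0
```

The strap lies on the face, with 3 N at contact. Pressing down gently.

Request:
{"method": "arm_command", "body": {
  "moves": [
    {"tx":0.2,"ty":-0.02,"tz":0,"wx":0,"wy":0,"wz":0,"grip":1},
    {"tx":0.4,"ty":-0.02,"tz":0,"wx":0,"wy":0,"wz":0,"grip":1},
    {"tx":0.6,"ty":-0.02,"tz":0,"wx":0,"wy":0,"wz":0,"grip":1},
    {"tx":0.8,"ty":-0.02,"tz":0,"wx":0,"wy":0,"wz":0,"grip":1},
    {"tx":0.9,"ty":-0.02,"tz":0,"wx":0,"wy":0,"wz":0,"grip":1},
    {"tx":0.9,"ty":-0.02,"tz":0,"wx":0,"wy":0,"wz":0,"grip":1}
  ]
}}

```text
t: 9.8
tcp_pos: [0.5644, 0.0767, 0.1415]
tcp_rot: [-0.433, 1.528, 0.422]
force: [1.8, -2.3, 4.5]
opening: 0.096
```

```bash
python3 m.py
```

```text
t 9.8 tcp XYZ mm [-36.1  -1.8 141.5] F (X,Y,Z) [-2.9 -0.4  4.5]
rib top 1123 X [-28.4 -16.2  -5.3] Y [-8.   3.7] Ymid -2.2 Z [175.4 176.1 177. ] ang 0.0
strap top 349 X [-5.6 -3.7  4.3] Y [-14.3  10.4] Ymid -2.0 Z [164.6 166.1 168.5] ang 90.0
hook 261 X [2.  5.4 8.9] Y [-9.7  6.4] Ymid -1.6 Z [152.8 156.5 157.6] ang 89.8
strip top 1348 X [-9.4  2.4  4.8] Y [-24.3  21.3] Ymid -1.5 Z [174.2 175.9 176.8] ang 0.3
flag 246 X [-19.7 -15.4 -12.4] Y [-50.4  47.4] Ymid -1.5 Z [79.1 80.  80.9] ang 0.0
base 9472 X [-21.2  51.9  88.6] Y [-59.7  56.2] Ymid -1.8 Z [14.3 15.3 16.3] ang 89.8
```

Request:
{"method": "arm_command", "body": {
  "moves": [
    {"tx":0.1,"ty":0,"tz":0,"wx":0,"wy":0,"wz":0,"grip":1},
    {"tx":0.2,"ty":0,"tz":0,"wx":0,"wy":0,"wz":0,"grip":1},
    {"tx":0.3,"ty":0,"tz":0,"wx":0,"wy":0,"wz":0,"grip":1},
    {"tx":0.4,"ty":0,"tz":0,"wx":0,"wy":0,"wz":0,"grip":1},
    {"tx":0.4,"ty":0,"tz":0,"wx":0,"wy":0,"wz":0,"grip":1}
  ]
}}

```text
t: 10.35
tcp_pos: [0.5637, 0.0769, 0.1366]
tcp_rot: [-0.432, 1.529, 0.423]
force: [-0.6, -0.5, -0.3]
opening: 0.094
```

```bash
python3 m.py|head -2
```

```text
t 10.35 tcp XYZ mm [-35.5  -1.3 136.6] F (X,Y,Z) [-0.1  0.7 -0.3]
rib top 1120 X [-27.8 -15.7  -4.8] Y [-7.6  4.2] Ymid -1.7 Z [170.4 171.3 172.1] ang 89.3
```

The force dropped, so the catch probably snapped. Continuing to the hard stop.

Request:
{"method": "arm_command", "body": {
  "moves": [
    {"tx":0.1,"ty":0,"tz":0,"wx":0,"wy":0,"wz":0,"grip":1},
    {"tx":0.2,"ty":0,"tz":0,"wx":0,"wy":0,"wz":0,"grip":1},
    {"tx":0.2,"ty":0,"tz":0,"wx":0,"wy":0,"wz":0,"grip":1}
  ]
}}

```text
t: 10.7
tcp_pos: [0.5638, 0.0768, 0.1348]
tcp_rot: [-0.432, 1.529, 0.423]
force: [0.2, -0.6, -0.1]
opening: 0.094
```

```bash
python3 m.py|head -2
```

```text
t 10.7 tcp XYZ mm [-35.7  -1.4 134.8] F (X,Y,Z) [-0.6  0.2 -0.1]
rib top 1118 X [-28.  -15.8  -4.9] Y [-7.7  4.1] Ymid -1.8 Z [168.7 169.5 170.4] ang 89.9
```

Request:
{"method": "arm_command", "body": {
  "moves": [
    {"tx":0.1,"ty":0,"tz":0,"wx":0,"wy":0,"wz":0,"grip":1},
    {"tx":0.2,"ty":0,"tz":0,"wx":0,"wy":0,"wz":0,"grip":1},
    {"tx":0.2,"ty":0,"tz":0,"wx":0,"wy":0,"wz":0,"grip":1}
  ]
}}

```text
t: 11.05
tcp_pos: [0.5647, 0.0763, 0.1344]
tcp_rot: [-0.433, 1.527, 0.421]
force: [-1.1, -3.1, 8.0]
opening: 0.095
```

```bash
python3 m.py|head -2
```

```text
t 11.05 tcp XYZ mm [-36.6  -1.8 134.4] F (X,Y,Z) [-2.   2.6  8. ]
rib top 1109 X [-28.8 -16.9  -5.9] Y [-8.   3.7] Ymid -2.2 Z [168.5 169.3 170.1] ang 0.0
```

It stops at 15.4 mm of travel, at the expected home height. I press a little more to confirm this is the hard stop and not the catch.

Request:
{"method": "arm_command", "body": {
  "moves": [
    {"tx":0.2,"ty":0,"tz":0,"wx":0,"wy":0,"wz":0,"grip":1},
    {"tx":0.3,"ty":0,"tz":0,"wx":0,"wy":0,"wz":0,"grip":1},
    {"tx":0.3,"ty":0,"tz":0,"wx":0,"wy":0,"wz":0,"grip":1}
  ]
}}

```text
t: 11.4
tcp_pos: [0.5658, 0.0754, 0.134]
tcp_rot: [-0.434, 1.523, 0.418]
force: [-0.6, -4.9, 13.8]
opening: 0.095
```

```bash
python3 m.py
```

```text
t 11.4 tcp XYZ mm [-38.   -2.3 134. ] F (X,Y,Z) [-3.9  3.1 13.8]
rib top 1101 X [-30.3 -18.1  -7.3] Y [-8.4  3.2] Ymid -2.6 Z [168.4 169.2 170.1] ang 88.5
strap top 253 X [-7.1 -5.6 -4.4] Y [-13.7   9. ] Ymid -2.3 Z [158.7 159.5 161.2] ang 0.3
hook 277 X [0.5 4.6 7.8] Y [-10.5   5.8] Ymid -2.4 Z [146.3 150.  150.9] ang 88.5
strip top 1178 X [0.5 3.1 4.9] Y [-24.7  21.4] Ymid -1.7 Z [173.7 175.9 176.8] ang 0.1
flag 244 X [-19.4 -15.2 -12.5] Y [-50.7  47.1] Ymid -1.8 Z [72.7 73.8 74.6] ang 89.9
base 9872 X [-20.7  52.3  88.7] Y [-59.5  56.3] Ymid -1.6 Z [14.3 15.3 16.3] ang 90.0
```

It's a hard stop (14 N, 0.4 mm of movement) and the flag is down 6.2 mm. Relax and release.

Request:
{"method": "arm_command", "body": {
  "moves": [
    {"tx":0,"ty":0.12,"tz":-0.05,"wx":0,"wy":0,"wz":0,"grip":1},
    {"tx":-0.02,"ty":0.15,"tz":-0.06,"wx":0,"wy":0,"wz":0,"grip":1},
    {"tx":-0.02,"ty":0.15,"tz":-0.06,"wx":0,"wy":0,"wz":0,"grip":1},
    {"tx":-0.02,"ty":0.15,"tz":-0.06,"wx":0,"wy":0,"wz":0,"grip":0.6},
    {"tx":-0.02,"ty":0.15,"tz":-0.06,"wx":0,"wy":0,"wz":0,"grip":0.3},
    {"tx":-0.02,"ty":0.15,"tz":-0.06,"wx":0,"wy":0,"wz":0,"grip":0},
    {"tx":-0.02,"ty":0.15,"tz":-0.06,"wx":0,"wy":0,"wz":0,"grip":0},
    {"tx":-0.02,"ty":0.15,"tz":-0.06,"wx":0,"wy":0,"wz":0,"grip":0}
  ]
}}

```text
t: 12.25
tcp_pos: [0.5645, 0.0765, 0.1339]
tcp_rot: [-0.434, 1.523, 0.418]
force: [0.1, 0.7, -0.1]
opening: 0.499
```

```bash
python3 m.py; python3 -c "
from h import *
print(ctrl.sense()['opening'])"
```

```text
t 12.25 tcp XYZ mm [-36.3  -1.8 133.9] F (X,Y,Z) [ 0.6 -0.5 -0.1]
rib top 1135 X [-28.8 -16.8  -6.5] Y [-6.8  4.8] Ymid -1.0 Z [168.  169.  169.8] ang 89.3
strap top 221 X [-7.  -5.9  3.1] Y [-12.1  10.2] Ymid -1.0 Z [158.4 159.3 160.8] ang 89.8
hook 213 X [1.8 4.8 7.6] Y [-10.1   6.2] Ymid -1.9 Z [146.4 150.1 151.1] ang 89.3
strip top 1171 X [0.5 3.  4.9] Y [-24.6  21.5] Ymid -1.6 Z [174.3 175.9 176.8] ang 89.7
flag 258 X [-19.2 -15.4 -12.3] Y [-50.5  47.6] Ymid -1.4 Z [73.  74.  74.9] ang 89.9
base 9810 X [-20.9  52.3  88.4] Y [-59.6  56.3] Ymid -1.7 Z [14.3 15.4 16.3] ang 90.0
0.49954067895464294
```

Released; the ledge stays at home. Retreat straight up and away, then look.

Request:
{"method": "arm_command", "body": {
  "moves": [
    {"tx":-1,"ty":0,"tz":0,"wx":0,"wy":0,"wz":0,"grip":0},
    {"tx":-3,"ty":0,"tz":0,"wx":0,"wy":0,"wz":0,"grip":0},
    {"tx":-6,"ty":0,"tz":0,"wx":0,"wy":0,"wz":0,"grip":0},
    {"tx":-9,"ty":0,"tz":0,"wx":0,"wy":0,"wz":0,"grip":0},
    {"tx":-12,"ty":0,"tz":0,"wx":0,"wy":0,"wz":0,"grip":0},
    {"tx":-13,"ty":-3,"tz":0,"wx":0,"wy":0,"wz":0,"grip":0},
    {"tx":-13,"ty":-7,"tz":0,"wx":0,"wy":0,"wz":0,"grip":0},
    {"tx":-13,"ty":-11,"tz":0,"wx":0,"wy":0,"wz":0,"grip":0},
    {"tx":-13,"ty":-15,"tz":0,"wx":0,"wy":0,"wz":0,"grip":0},
    {"tx":-13,"ty":-17,"tz":0,"wx":0,"wy":0,"wz":0,"grip":0},
    {"tx":-13,"ty":-17,"tz":0,"wx":0,"wy":0,"wz":0,"grip":0},
    {"tx":-13,"ty":-17,"tz":0,"wx":0,"wy":0,"wz":0,"grip":0}
  ]
}}

```text
t: 13.5
tcp_pos: [0.6514, -0.068, 0.2661]
tcp_rot: [-0.433, 1.523, 0.418]
force: [-0.0, -0.1, 0.0]
opening: 0.5
```

```bash
python3 m.py|sed -n '1p;5,6p'
python3 - <<'E'
from h import *
s,_,_=snap('scene');t,d,c=snap('top');w=load('wrist')[0]
f=lambda a,y0,y1,x0,x1:cv2.resize(a[y0:y1,x0:x1],(400,300),interpolation=cv2.INTER_CUBIC)
cv2.imwrite('pics/end.png',np.vstack([np.hstack([f(s,160,256,285,413),f(w,0,180,200,440)]),np.hstack([f(s,130,330,150,480),f(t,100,340,110,480)])]))
V,U=np.mgrid[0:400,0:640];P=pts(c,U,V,d)
a=np.radians(121.3);ex=np.array([np.cos(a),np.sin(a)]);ey=np.array([-np.sin(a),np.cos(a)]);q=P[...,:2]-[.5441,.1066];X,Y=q@ex,q@ey;Z=P[...,2]
m=(X<-.006)&(X>-.08)&(abs(Y)<.012)&(Z>.13);print('ledge rib top z',np.median(Z[m]),m.sum(),X[m].min(),X[m].max(),np.median(Y[m]))
E
```

```text
t 13.5 tcp XYZ mm [-205.    -1.   266.1] F (X,Y,Z) [-0.1  0.1  0. ]
strip top 0
flag 109 X [-20.3 -17.2 -14.2] Y [-50.1  46. ] Ymid -2.1 Z [73.  74.  75.2] ang 89.8
ledge rib top z 0.1690186453368689 190 -0.06739886421281284 -0.006186183691114539 0.0007720907606441401
```

View pics/end.png

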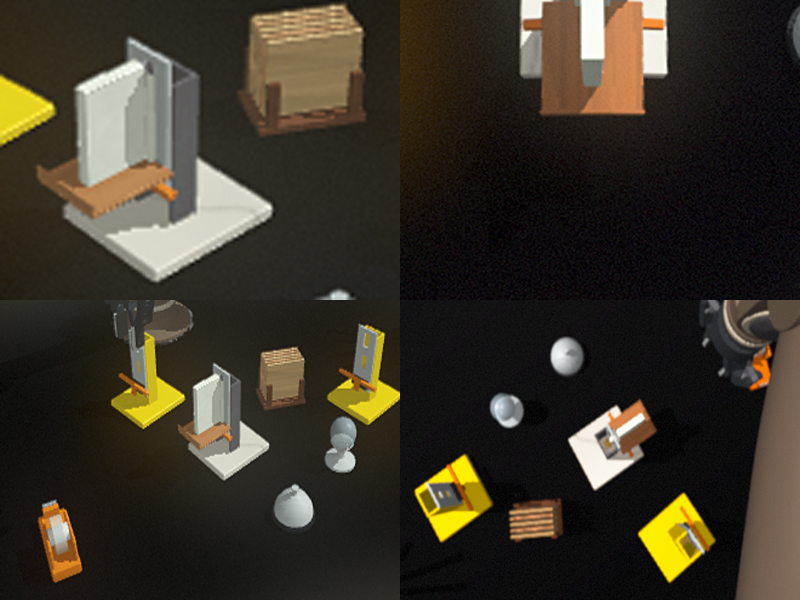

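The final view shows the ledge hung flat on the grey stand in the top-left crop, with the orange bar held down under its tray. The bell, ball, coasters and tape are where they were. Handing in.

```bash
python3 -c "
from rig import ctrl
print(ctrl.close_job())"
```

```text
the job is handed in; nothing more can be done
None
```

The ledge now hangs on the white-based grey stand, with both hooks in their slots and the orange bar held down. I released it and handed the job in at about 13.6 s.

- **Hooking in:** I measured the strip at about 13.3 mm above nominal. The hooks went in with no noticeable contact force, and the strap met the face at about 3 N.
- **Pressing down:** Resistance reached about 5 N and then dropped away as the ledge passed the catch. It met the hard stop at about 15.4 mm of travel, and the highest reading was about 14 N, well under the 35 N limit.
- **Last checks:** After release the bar measured 6 mm down and the ledge stayed at its home height. The gripper was clear, with the force reading at zero. In the last pictures the bell, coaster holder, tape dispenser and glass ball look unmoved; I judged that by eye and did not measure them.
- **Failed or disagreed:** My first move command was refused because some fields were missing. The only disagreement was about 1.3 mm of camera height bias, which I allowed for.

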